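# Spin the finishing turntable and brake it on the mark

### The job

Check that the finishing turntable runs freely and park it: with a fingertip on a spoke, flick it spinning anticlockwise (seen from above, never clockwise) and let it coast untouched while its blue patch goes by under the red pointer at least twice. Then, on any later pass, brake it in one go with a fingertip on the top of the deck, so that it stops with the pointer over the blue patch, and finish while still holding it there with the fingertip on the deck; once the patch has gone by twice the deck must not come to rest anywhere else, and the spokes are not touched any more. Grip and lift nothing: the freshly painted green cup rides along in the middle untouched, and everything else stays where it is.

Things in the scene. Friction and masses are not known exactly. Their poses are not given: they have to be found in the camera images.
- turntable: fixed plywood base, 170 mm wide, 18 mm thick; origin on the table, on the spinning axis, z up. A tongue 50 mm wide runs out to 200 mm along its own +x (which looks to the robot's left or far left) and bears, 175 mm out, a 12 mm post with a 24 mm cap, top 98 mm high; the red pointer reaches inwards from the post
- spindle (a joint): turn of the deck, rad, anticlockwise from above, endless, counting turns. The patch's middle is under the pointer at 0, 2 pi, 4 pi .. It starts between 0.7 and 5.5; from 4 pi + 0.45 on the patch has gone by twice. Running free it loses about an eighth to a fifth of its speed in 5 s. A flick counts if it then turns freely at over 1 rad/s
- deck: white-topped disc that spins, 210 mm wide, 18 mm thick, its flat top 75 mm above the table, 0.5 to 0.8 kg. Origin on the axis at table height, turning with the deck; its +x points to the middle of the blue patch. A fingertip pressed on its top with 3 N or more stops it almost at once; let go, the deck may creep away
- spokes: six dark dowel spokes, 12 mm thick, sticking out level from the deck's rim to 140 mm from the axis, middle line 66 mm above the table, fixed to the deck. Origin and axes as the deck's: from above they stand 30, 90, 150, 210, 270 and 330 degrees anticlockwise from the blue patch. Below them is free air down to the table or base
- patch (a point): middle of the blue patch on the deck's top, 90 mm from the axis; the patch reaches 74 to 105 mm from the axis and about 19 degrees (30 mm) to either side of this point
- pointer_tip (a point): underside of the red pointer's inner end, 90 mm from the axis, 11 mm above the deck; the pointer is a 6 mm thick bar, its top 92 mm above the table
- cup_mid (a point): middle of the loose green wooden cup standing on the centre of the deck, 62 mm wide, 58 mm high (its rim 133 mm above the table); this point is half-way up; z up
- glue: white glue bottle with an orange cap, 56 mm wide, 150 mm high, loose bystander; origin at its underside
- sander: cork sanding block, 110 x 65 x 35 mm, loose bystander; origin at its underside
- driver: black-handled screwdriver, 200 mm long, lying, loose bystander; origin at its underside
- clamp: bar clamp with wooden jaws, 300 x 110 mm, lying, loose bystander; origin at its underside
- paint_tin: blue paint tin, 90 mm wide, 100 mm high, loose bystander; origin at its underside
- mallet: hammer, 260 mm long, lying, loose bystander; origin at its underside
- offcut: L-shaped wooden offcut, 120 x 45 x 36 mm, loose bystander; origin at its underside
- cup: the same green cup; origin at the centre of its underside

How it is judged:
On the way, in this order (a step that is already met when the one before it is completed fails the run):
1. the deck turns anticlockwise at more than 1 rad/s with no finger on it, before the patch has gone by twice (velocity of joint spindle above 1 rad/s and value of joint spindle below 12.9664 rad and contact force between the fingers and deck below 0.05 N and contact force between the fingers and spokes below 0.05 N), for 0.3 s.
2. the blue patch has gone by the pointer twice and the deck is still turning with no finger on it (value of joint spindle above 13.0164 rad and velocity of joint spindle above 0.15 rad/s and contact force between the fingers and deck below 0.05 N and contact force between the fingers and spokes below 0.05 N), for 0.1 s.
At the end, for the whole second after the job is handed in: a fingertip presses on the top of the deck (over 0.5 N, no spoke touched) and holds it at rest with the middle of the blue patch within 31 mm (20 degrees) of the pointer tip, after at least two free passes, and the cup stands upright on the deck within 30 mm of its middle (contact force between the fingers and deck above 0.5 N and contact force between the fingers and spokes below 0.3 N and horizontal distance between patch and pointer_tip below 0.031 m and velocity of joint spindle between -0.05 and 0.05 rad/s and value of joint spindle above 13.0164 rad and horizontal distance between cup_mid and turntable below 0.03 m and angle between cup_mid's own z axis and vertical below 0.1 rad and height (world z) of cup_mid below 0.109 m); the arm keeps its last pose, push and grip.
It fails at once if once the patch has gone by twice, the deck comes to rest with the pointer off the blue patch (value of joint spindle above 13.0164 rad and velocity of joint spindle between -0.03 and 0.03 rad/s and horizontal distance between patch and pointer_tip above 0.036 m).
It fails at once if once the patch has gone by twice, a spoke is touched (value of joint spindle above 13.0164 rad and contact force between the fingers and spokes above 0.5 N).
It fails at once if the deck is turned clockwise (velocity of joint spindle below -1 rad/s).
It fails at once if the cup is touched by the robot, lifted, tipped or pushed off the middle (contact force between any of the fingers, the arm and cup above 0.3 N or height (world z) of cup_mid above 0.114 m or angle between cup_mid's own z axis and vertical above 0.35 rad or horizontal distance between cup_mid and turntable above 0.045 m).
It fails at once if a bystander is moved by more than 15 mm (distance of any of glue, sander, driver, clamp, paint_tin, mallet, offcut from where it was at the start of the episode above 0.015 m).
It also fails if it takes over 48 s, if anything falls off the work surface, if the arm or the gripper's body presses on something with over 40 N, if the wrist force passes 120 N, or if a joint passes its speed limit or range.

### The arm

A 6-joint arm with a two-finger parallel gripper is mounted at the origin on the work surface. World frame = base frame: x ahead of the robot, y to its left, z up, the work surface at z = 0. Lengths are in m, angles in rad, forces in N, time in s.
With the tool pointing down it reaches from about 0.4 to 0.825 m from the base axis. Payload 7 kg.
Tool frame: the origin (TCP) lies midway between the tips of the shut fingers; the grasp point (between the pads) lies 19 mm behind it; z points along the fingers, x is the direction in which the jaws open and shut, and the axes are right-handed (so a half turn about z gives the same grasp; the last joint's range is limited). The gripper opens to 88 mm and grips with 3 to 60 N. Pads are 19 mm wide; open, the fingers measure 130 mm over their backs; the gripper's body (78 mm by 193 mm) begins 47 mm behind the grasp point.
Start: joints at [-1.009, 0.359, 0.012, 0, -1.224, -0.288], TCP at [0.182, -0.65, 0.227] pointing down, gripper open.
Joint ranges: [-3.07, 3.07], [-1.43, 2.12], [-1.02, 1.25], [-3.03, 1.67], [-3.05, -0], [-3.03, 3.03]. Speed limits (rad/s): [2.39, 2.39, 3.01, 3.14, 3.14, 3.14].

### API

Orientations are given as [roll, pitch, yaw] about the fixed x, y, z axes, in that order (R = Rz(yaw) Ry(pitch) Rx(roll)).
In Python, from station import arm, viewer, ticket gives the robot as it stands. The module is installed in compiled form; this text tells all that it offers.
- The arm moves only by the tool step_arm, never from a script. Its argument "targets" is a list of rows, each a list of 3 entries, a list of its own where there are three numbers: the shift along the tool's x, y, z in m, then the turn, a rotation vector about the tool's x, y, z in degrees, then the opening, from -1 (shut) to 1 (fully open), so that 0 is half open. A call has exactly 8 rows; each row shifts and turns the commanded pose from where the row before left it, along the tool's axes as they then stand; what a row does not reach is not made up. A row lasts 1/10 s, in which the tool goes at most 50 mm and 8.59 degrees, less where a joint would pass 70% of its speed; a pose out of reach is approached as far as the arm can. A call is refused whole if a number of a shift passes 0.05 or a number of a turn 8.59, either way. A call with a gripper value outside its range is refused whole. The fingers move at their own pace and stop on an object; "grip_force" is the grip in N (left out, the last holds). Time passes only in rows, so rows that do not move let the fingers close, or fill a call up. It gives the time, the measured TCP pose, the force and the opening at its end, in the units of the state.
- arm.get_state(): the state, without advancing time (a new reading comes with each control period).
- viewer.grab_frame(name): name is "scene" or "side" or "wrist"; returns (picture, depth): 420x560x3 uint8, red, green, blue; 420x560 float32, m along the optical axis (not along the pixel's ray), 0 where there is no reading.
- viewer.calibration(name): a dict with "fov_y" (degrees; the focal length in pixels is half the picture's height over the tangent of half this angle, whatever the lens; pixels are square), "cx", "cy" (the principal point, pixels), "world_to_cam" (4x4, takes a point from world to camera coordinates); the wrist camera has in their place "tool_from_camera" (4x4, takes a point from camera to tool coordinates, whose origin is the TCP and whose axes are the tool frame's). Camera axes: x right, y up, looking along -z (the intrinsics and any distortion apply to the point x, -y, -z); pixel columns grow to the right and rows downward; lengths in m; the calibration is good to about 2 mm. A picture is of the moment at which its call begins: read the wrist's pose just before it. calibration takes no time and is no camera call.
- ticket.job_done(): hands the job in, once; it reports no verdict.
The state is a dict: "t": time; "q": joint angles; "qd": joint speeds; "joint_efforts": joint torques, N m; "eef_pos": TCP position; "ee_rot": TCP orientation; "force": force on the tool from outside, world axes, zero at the start; "moment": the same for the moment, N m; "width": finger opening in m.
Only numpy, scipy, OpenCV 4.12 (cv2) and the standard library are available. Lean on these libraries where they do the work, as an engineer would, in place of code of your own. Each camera call takes 0.05 s, during which the arm holds its last target.

## Working session

There is one attempt and no reset: what is moved stays moved. The work goes in short steps, Python scripts to look and compute and a tool call to move; the robot and the scene stay as the last step left them, time stands still between calls to the robot, and variables do not carry over. Pictures are saved under pics/ and viewed, and the job is handed in when it is done.

Besides the shell and the picture viewer there is one more tool, called after "Call:" by a JSON object that holds its "api" and its "payload", one argument or row to a line. step_arm: Moves the arm, as the interface text tells. Its arguments: {"type":"object","properties":{"targets":{"type":"array"},"grip_force":{"type":"number"}},"required":["targets"]}

```bash
mkdir -p pics; ls
cat > h.py <<'E'
import numpy as np, cv2
from station import arm, viewer, ticket
def grab(name,fn):
    im,d=viewer.grab_frame(name); cv2.imwrite('pics/'+fn+'.png',im[:,:,::-1]); np.save('pics/'+fn+'.npy',d); return im,d
E
python3 - <<'E'
from h import *
print(arm.get_state())
for n in ('scene','side','wrist'):
    grab(n,n+'0'); print(n,viewer.calibration(n))
E
```

```text
pics
{'t': 0.0, 'q': array([-1.00889951e+00,  3.59381605e-01,  1.10483086e-02, -3.39269933e-04,
       -1.22413076e+00, -2.88124799e-01]), 'qd': array([ 0.0007364 ,  0.00106092, -0.00028396, -0.00010123, -0.00100631,
        0.00067019]), 'joint_efforts': array([-8.37750595e-04, -5.82717562e+01,  2.93049717e+01,  6.99720427e+00,
        6.77498057e-03, -1.20564591e-04]), 'eef_pos': array([ 0.18234081, -0.64937975,  0.22562349]), 'ee_rot': array([-3.14142450e+00, -1.68961495e-03,  1.84445266e+00]), 'force': array([ 0.28147309,  0.10451509, -0.34020023]), 'moment': array([-0.00350515, -0.00139637,  0.0137594 ]), 'width': 0.08776746078148119}
scene {'fov_y': 50.91086150288076, 'cx': 274.4347296341011, 'cy': 203.09666411102975, 'world_to_cam': array([[-0.36206313,  0.93210224,  0.00978301,  0.17683904],
       [-0.79424647, -0.31397451,  0.52018511,  0.37443883],
       [ 0.48793732,  0.18056973,  0.85399751, -1.72008439],
       [ 0.        ,  0.        ,  0.        ,  1.        ]])}
side {'fov_y': 53.18623343031946, 'cx': 275.99821951895734, 'cy': 210.18365889642203, 'world_to_cam': array([[-0.86050406, -0.50943622,  0.00273883,  0.46594101],
       [ 0.38759091, -0.6511836 ,  0.65248235, -0.28167874],
       [-0.33061466,  0.56252525,  0.75779897, -1.09068218],
       [ 0.        ,  0.        ,  0.        ,  1.        ]])}
wrist {'fov_y': 64.13185187592546, 'cx': 281.5550027140966, 'cy': 210.01687104978149, 'tool_from_camera': array([[ 9.99999339e-01,  8.56920759e-04, -7.66354589e-04,
         1.25275598e-04],
       [ 5.88911147e-04, -9.54353298e-01, -2.98679486e-01,
        -8.10094269e-02],
       [-9.87317682e-04,  2.98678837e-01, -9.54353172e-01,
        -1.57767792e-01],
       [ 0.00000000e+00,  0.00000000e+00,  0.00000000e+00,
         1.00000000e+00]])}
```

View pics/scene0.png

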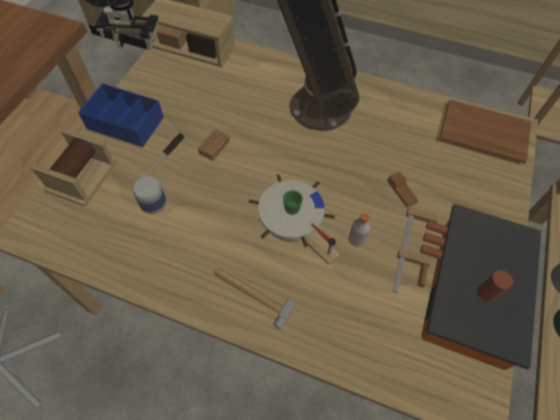

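View pics/side0.png

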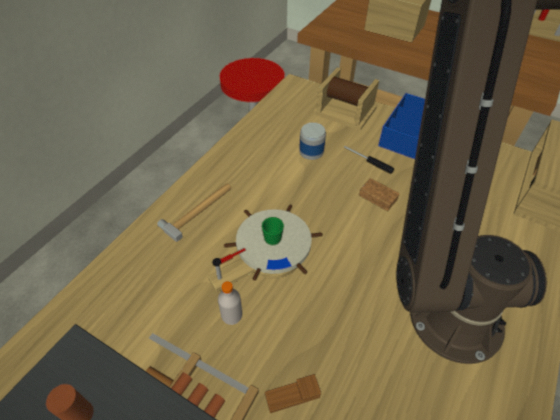

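The scene view shows the turntable near pixel (291,208), with the cup at (293,203), the patch at (317,200) and the pointer running from (332,241) to (313,225). Next I'll measure these with depth.

```bash
cat >> h.py <<'E'
def cloud(name,d):
    c=viewer.calibration(name); f=210/np.tan(np.radians(c['fov_y']/2))
    v,u=np.mgrid[0:420,0:560]
    P=np.stack([(u-c['cx'])*d/f,-(v-c['cy'])*d/f,-d],-1)
    W=c['world_to_cam']; return (P-W[:3,3])@W[:3,:3]
E
python3 - <<'E'
from h import *
for n in ('scene','side'):
    im=cv2.imread(f'pics/{n}0.png'); d=np.load(f'pics/{n}0.npy'); P=cloud(n,d)
    hsv=cv2.cvtColor(im,cv2.COLOR_BGR2HSV).astype(int)
    H,S,V=hsv[...,0],hsv[...,1],hsv[...,2]
    z=P[...,2]
    reg=(d>0)&(np.hypot(P[...,0]-0.45,P[...,1]+0.1)<0.45)
    white=reg&(abs(z-0.075)<0.012)&(S<70)
    # largest component
    k,l,st,_=cv2.connectedComponentsWithStats(white.astype(np.uint8)); i=1+np.argmax(st[1:,4])
    m=l==i; c=cv2.findContours(m.astype(np.uint8),0,1)[0][0][:,0]
    q=P[m]; print(n,m.sum(),'z',np.median(q[:,2]),q.min(0),q.max(0))
    (cx,cy),r=cv2.minEnclosingCircle(q[:,:2].astype(np.float32)); print('circ',cx,cy,r)
    C=np.array([cx,cy])
    for nm,mm in (('blue',(abs(H-115)<15)&(S>120)),('red',((H<8)|(H>172))&(S>150)),('green',(abs(H-70)<20)&(S>120)),):
        a=reg&mm&(np.hypot(P[...,0]-cx,P[...,1]-cy)<0.2)
        p=P[a]; print(nm,a.sum(),np.median(p,0),p.min(0),p.max(0),'ang',np.degrees(np.arctan2(*(np.median(p,0)[:2]-C)[::-1])))
    print('table z',np.median(z[reg&(abs(z)<0.02)]))
    big=cv2.resize(im[130:310,180:420] if n=='scene' else im[190:330,150:370],None,fx=3.3,fy=3.3,interpolation=2); cv2.imwrite(f'pics/{n}0c.png',big)
E
```

```text
scene 2545 z 0.0757176037596781 [ 0.40800978 -0.04009348  0.06320664] [0.61914832 0.17121446 0.08629158]
circ 0.5102927088737488 0.062130048871040344 0.11027941107749939
blue 106 [0.45494711 0.13217653 0.07641551] [0.42911451 0.10847618 0.07024872] [0.48090525 0.15439551 0.08241873] ang 128.31320874813534
red 32 [0.5762659  0.19163652 0.09234442] [0.56325758 0.16668523 0.08692679] [0.58580777 0.20706548 0.09820285] ang 63.00479571957556
  return _methods._mean(a, axis=axis, dtype=dtype,
  ret = um.true_divide(
Traceback (most recent call last):
ValueError: zero-size array to reduction operation minimum which has no identity
```

View pics/wrist0.png

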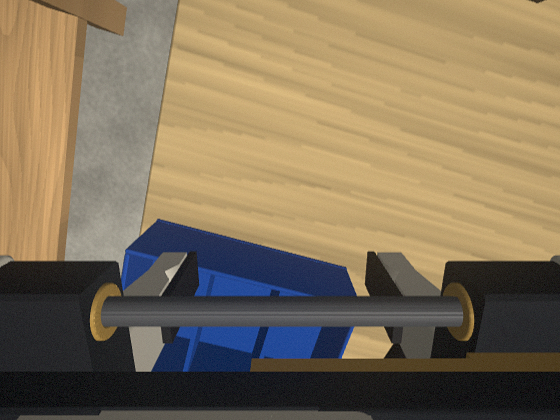

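Run:
```python
from h import *
from scipy.optimize import least_squares
for n in ('scene','side'):
    im=cv2.imread(f'pics/{n}0.png'); d=np.load(f'pics/{n}0.npy'); P=cloud(n,d)
    hsv=cv2.cvtColor(im,cv2.COLOR_BGR2HSV).astype(int)
    H,S,V=hsv[...,0],hsv[...,1],hsv[...,2]; z=P[...,2]
    near=(d>0)&(np.hypot(P[...,0]-0.51,P[...,1]-0.063)<0.21)
    disc=(near&(abs(z-0.0755)<0.012)&((S<90)|(abs(H-115)<15))).astype(np.uint8)
    k,l,st,_=cv2.connectedComponentsWithStats(disc); m=(l==1+np.argmax(st[1:,4])).astype(np.uint8)
    q=P[m>0]
    # hull boundary in xy
    h=cv2.convexHull(q[:,:2].astype(np.float32))[:,0]
    s=least_squares(lambda x:np.hypot(h[:,0]-x[0],h[:,1]-x[1])-x[2],[.51,.06,.105]); print(n,'disc',s.x, np.median(q[:,2]))
    C=s.x[:2]
    def ang(p): return np.degrees(np.arctan2(p[1]-C[1],p[0]-C[0]))
    for nm,mm in (('blue',(abs(H-115)<15)&(S>120)&(z>.06)&(z<.09)),('red',((H<8)|(H>172))&(S>150)&(z>.07)),('green',(abs(H-70)<20)&(S>90)&(z>.07)),('cap',(V<70)&(z>.085)&(z<.11)),('dark',(V<90)&(z>.05)&(z<.08))):
        a=near&mm; p=P[a]
        if nm=='dark':
            r=np.hypot(*(p[:,:2]-C).T); p=p[(r>.11)&(r<.145)]; A=np.degrees(np.arctan2(p[:,1]-C[1],p[:,0]-C[0])); print('spokes',np.sort(A.round()), ); 
            print('mod60',np.degrees(np.angle(np.mean(np.exp(6j*np.radians(A)))))/6); continue
        if len(p): print(nm,len(p),np.mean(p,0).round(4),p.min(0).round(3),p.max(0).round(3),'r',np.hypot(*(np.mean(p,0)[:2]-C)).round(4),'ang',ang(np.mean(p,0)))
    W=(d>0)&(z>0.012)&(abs(P[...,0]-.55)<.5)&(abs(P[...,1])<.6)
    k,l,st,_=cv2.connectedComponentsWithStats(W.astype(np.uint8))
    for i in range(1,k):
        if st[i,4]>30: p=P[l==i]; print('  obj',st[i,4],p.min(0).round(3),p.max(0).round(3))
    big=cv2.resize(im[130:310,180:420] if n=='scene' else im[190:330,150:370],None,fx=3.3,fy=3.3,interpolation=2); cv2.imwrite(f'pics/{n}0c.png',big)
```

```text
scene disc [0.51190902 0.0640365  0.10738637] 0.07575651396870502
blue 106 [0.4555 0.132  0.0765] [0.429 0.108 0.07 ] [0.481 0.154 0.082] r 0.0883 ang 129.68418917764944
red 32 [0.5764 0.1905 0.0921] [0.563 0.167 0.087] [0.586 0.207 0.098] r 0.142 ang 62.96051749708035
green 141 [0.5079 0.0591 0.1075] [0.488 0.041 0.077] [0.545 0.093 0.138] r 0.0063 ang -129.05231372095307
cap 97 [0.5432 0.1284 0.0989] [0.488 0.052 0.087] [0.606 0.229 0.11 ] r 0.0715 ang 64.09003580719003
spokes [-143. -142. -141. -141. -141. -141. -141. -140. -140. -140. -140. -140.
 -139. -139. -139. -139. -138.  -83.  -81.  -81.  -81.  -81.  -81.  -80.
  -80.  -80.  -80.  -80.  -79.  -79.  -79.  -79.  -79.  -79.  -79.  -79.
  -78.  -78.  -78.  -77.  -77.  -77.  -22.  -22.  -22.  -21.  -21.  -21.
  -21.  -21.  -21.  -20.  -20.  -20.  -20.  -20.  -20.  -20.  -20.  -20.
  -20.  -20.  -19.  -19.  -19.  -19.  -18.  -18.  -18.  -17.   36.   36.
   37.   37.   37.   37.   37.   37.   38.   38.   38.   38.   38.   38.
   38.   38.   38.   39.   39.   39.   39.   39.   40.   40.   40.   40.
   40.   40.   41.   41.   41.  
[... 2306 characters left out ...]
57.  157.  157.  157.  157.  157.  157.  157.
  158.  158.  158.  158.  158.  158.  158.  158.  159.  159.  159.  159.
  159.  159.  159.  159.  159.  160.  160.  160.  160.  161.  161.]
mod60 -21.092989644546876
  obj 26589 [ 0.05  -0.599  0.012] [0.431 0.155 0.749]
  obj 422 [ 0.521 -0.6    0.012] [ 0.72  -0.58   0.132]
  obj 796 [ 0.577 -0.428  0.012] [ 0.667 -0.335  0.105]
  obj 227 [ 0.333 -0.459  0.012] [ 0.528 -0.412  0.028]
  obj 670 [ 0.275 -0.332  0.012] [ 0.392 -0.253  0.04 ]
  obj 729 [ 0.763 -0.081  0.012] [0.864 0.181 0.03 ]
  obj 5685 [ 0.383 -0.069  0.012] [0.644 0.318 0.153]
  obj 7739 [0.339 0.416 0.012] [0.76  0.6   0.124]
  obj 1187 [0.216 0.328 0.012] [0.328 0.443 0.04 ]
```

Run:
```python
from h import *
s=arm.get_state(); p=s['eef_pos']; y=s['ee_rot'][2]
T=np.array([0.513,-0.021,0.115]); N=16; D=(T-p)/N; dy=(np.pi-y)/N
print(p,y,D,np.degrees(dy))
for i in range(N):
    a=y+i*dy; R=np.array([[np.cos(a),np.sin(a),0],[np.sin(a),-np.cos(a),0],[0,0,-1]]); print((R.T@D).round(4))
for n in('scene','side'):
    W=viewer.calibration(n)['world_to_cam']; print(-W[:3,:3].T@W[:3,3])
```

```text
[ 0.18238792 -0.64952307  0.22583303] 1.8444925818281719 [ 0.02066325  0.03928269 -0.00692706] 4.644897482378569
[0.0322 0.0305 0.0069]
[0.0297 0.033  0.0069]
[0.0269 0.0353 0.0069]
[0.0239 0.0374 0.0069]
[0.0208 0.0392 0.0069]
[0.0176 0.0408 0.0069]
[0.0142 0.042  0.0069]
[0.0108 0.0431 0.0069]
[0.0073 0.0438 0.0069]
[0.0037 0.0442 0.0069]
[0.0001 0.0444 0.0069]
[-0.0035  0.0442  0.0069]
[-0.0071  0.0438  0.0069]
[-0.0106  0.0431  0.0069]
[-0.0141  0.0421  0.0069]
[-0.0174  0.0408  0.0069]
[1.20071698 0.26332735 1.27244026]
[0.14952472 0.66747893 1.00903211]
```

View pics/side0c.png

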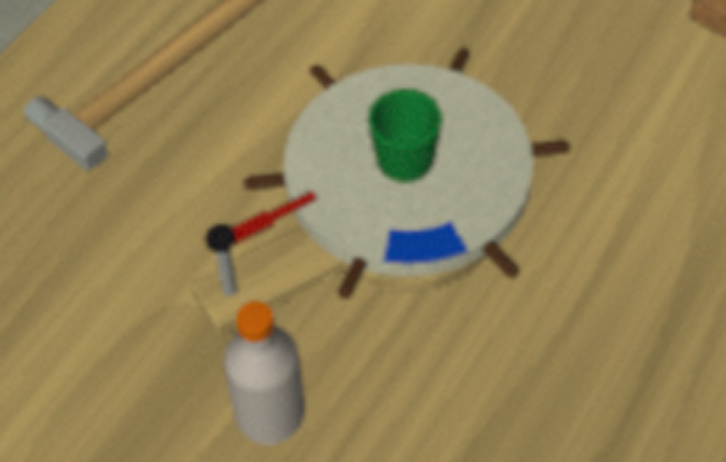

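The side crop shows the pointer tip at (315,197), the patch at (425,245) and six spokes, which agrees with the measured angles. The first move is towards the near side of the deck.

Call:
{"api": "step_arm", "payload": {
  "targets": [
    [[0.0322,0.0305,0.007],[0,0,-4.64],-1],
    [[0.0297,0.033,0.007],[0,0,-4.64],-1],
    [[0.0269,0.0353,0.007],[0,0,-4.64],-1],
    [[0.0239,0.0374,0.007],[0,0,-4.64],-1],
    [[0.0208,0.0392,0.007],[0,0,-4.64],-1],
    [[0.0176,0.0408,0.007],[0,0,-4.64],-1],
    [[0.0142,0.042,0.007],[0,0,-4.64],-1],
    [[0.0108,0.0431,0.007],[0,0,-4.64],-1]
  ],
  "grip_force": 20
}}

```text
t: 0.95
eef_pos: [0.3483, -0.334, 0.1703]
ee_rot: [3.141, 0.0, 2.496]
force: [1.2, -0.1, -0.1]
width: 0.0292
```

Call:
{"api": "step_arm", "payload": {
  "targets": [
    [[0.0073,0.0438,0.007],[0,0,-4.64],-1],
    [[0.0037,0.0442,0.007],[0,0,-4.64],-1],
    [[0,0.0444,0.007],[0,0,-4.64],-1],
    [[-0.0035,0.0442,0.007],[0,0,-4.64],-1],
    [[-0.0071,0.0438,0.007],[0,0,-4.64],-1],
    [[-0.0106,0.0431,0.007],[0,0,-4.64],-1],
    [[-0.0141,0.0421,0.006],[0,0,-4.64],-1],
    [[-0.0174,0.03,0.006],[0,0,-4.64],-1]
  ]
}}

```text
t: 1.75
eef_pos: [0.5133, -0.0301, 0.1164]
ee_rot: [3.141, 0.0, -3.138]
force: [1.0, -1.7, 0.8]
width: 0.0002
```

Run:
```python
from h import *
s=arm.get_state(); print(s['eef_pos'],s['force'],s['ee_rot'])
grab('side','side1');grab('wrist','wrist1');
```

```text
[ 0.51331811 -0.030058    0.11638058] [ 1.02341201 -1.71659181  0.83074444] [ 3.14145006e+00  2.63009216e-04 -3.13822753e+00]
```

View pics/side1.png

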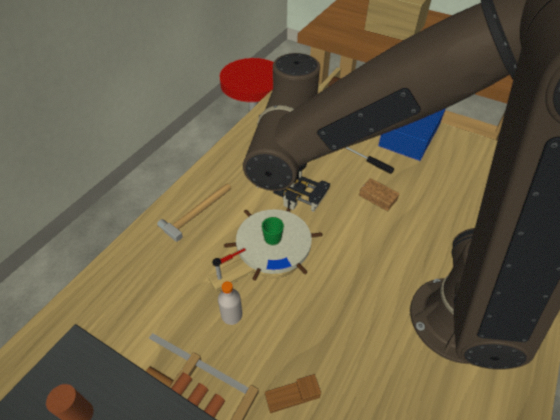

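View pics/wrist1.png

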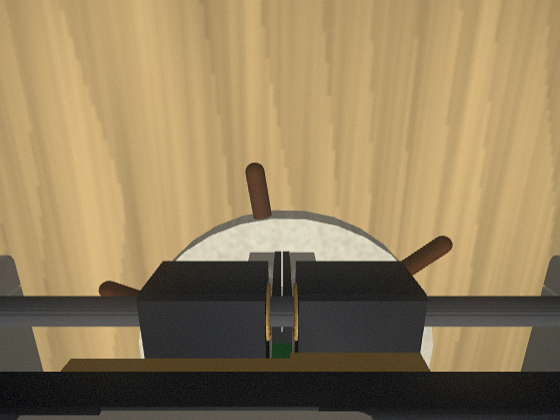

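Only the side view is needed to read the deck: the patch is at (279,263) and is not occluded, and the gripper hovers over the far side. I'll test-press the deck gently to calibrate height and stiffness.

Call:
{"api": "step_arm", "payload": {
  "targets": [
    [[0,0.01,0.015],[0,0,0],-1],
    [[0,0,0.014],[0,0,0],-1],
    [[0,0,0.005],[0,0,0],-1],
    [[0,0,0.004],[0,0,0],-1],
    [[0,0,0.002],[0,0,0],-1],
    [[0,0,0.001],[0,0,0],-1],
    [[0,0,0],[0,0,0],-1],
    [[0,0,0],[0,0,0],-1]
  ]
}}

```text
t: 2.65
eef_pos: [0.5129, -0.0225, 0.0759]
ee_rot: [3.141, 0.001, 3.14]
force: [1.4, 0.0, -0.4]
width: 0.0005
```

Call:
{"api": "step_arm", "payload": {
  "targets": [
    [[0,0,0.001],[0,0,0],-1],
    [[0,0,0],[0,0,0],-1],
    [[0,0,0.001],[0,0,0],-1],
    [[0,0,0],[0,0,0],-1],
    [[0,0,0.001],[0,0,0],-1],
    [[0,0,0],[0,0,0],-1],
    [[0,0,0],[0,0,0],-1],
    [[0,0,0],[0,0,0],-1]
  ]
}}

```text
t: 3.45
eef_pos: [0.5154, -0.0223, 0.0752]
ee_rot: [3.142, 0.005, -3.141]
force: [-0.5, -1.5, 18.7]
width: 0.0008
```

Contact comes at about 0.0753, and commanding about 3 mm lower gives roughly 18 N. Next I'll lift and go to the flick start, behind the spoke at −81°.

Call:
{"api": "step_arm", "payload": {
  "targets": [
    [[0,0,-0.035],[0,0,0],-1],
    [[0.018,-0.022,0],[0,0,0],-1],
    [[0.018,-0.022,0],[0,0,0],-1],
    [[0,0,0],[0,0,0],-1],
    [[0,0,0.03],[0,0,0],-1],
    [[0,0,0.028],[0,0,0],-1],
    [[0,0,0],[0,0,0],-1],
    [[0,0,0],[0,0,0],-1]
  ]
}}

```text
t: 4.25
eef_pos: [0.4766, -0.0664, 0.0497]
ee_rot: [-3.141, -0.001, 3.141]
force: [0.2, 0.5, -0.2]
width: 0.0005
```

Run:
```python
from h import *
s=arm.get_state(); print(s['t'],s['eef_pos'],s['force'])
im,d=grab('side','side2')
P=cloud('side',d); hsv=cv2.cvtColor(im,cv2.COLOR_RGB2HSV).astype(int); H,S,V=hsv[...,0],hsv[...,1],hsv[...,2];z=P[...,2]
m=(np.hypot(P[...,0]-.513,P[...,1]-.0643)<.12)&(abs(H-115)<15)&(S>120)&(z>.065)&(z<.085)
q=P[m].mean(0); print(m.sum(),q,np.degrees(np.arctan2(q[1]-.0643,q[0]-.513)))
cv2.imwrite('pics/side2c.png',cv2.resize(im[160:300,190:360,::-1],None,fx=4,fy=4,interpolation=2))
```

```text
4.25 [ 0.47662873 -0.06637518  0.04966977] [ 0.21132601  0.49555304 -0.1637599 ]
193 [0.47676822 0.1440434  0.07484542] 114.43489043123016
```

View pics/side2c.png

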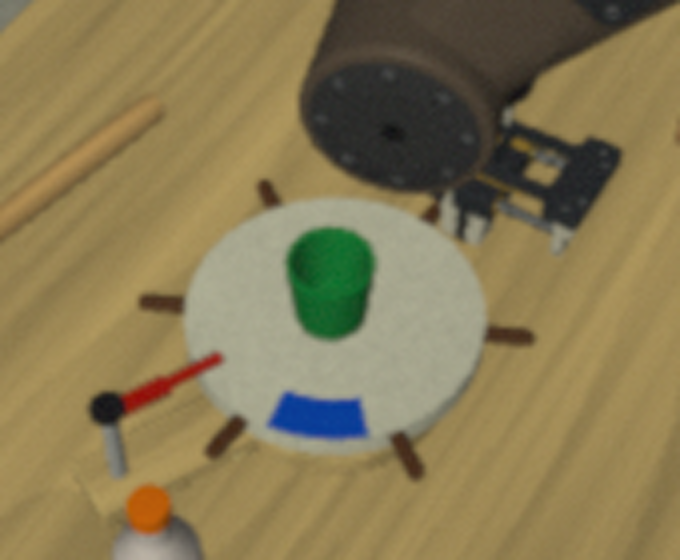

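The deck crept about 15° clockwise when I lifted off, so the spoke now rests next to the finger. That is still a good position for the flick.

Call:
{"api": "step_arm", "payload": {
  "targets": [
    [[-0.006,0,0],[0,0,0],-1],
    [[-0.018,0,0],[0,0,0],-1],
    [[-0.028,0,0],[0,0,0],-1],
    [[-0.008,0,0],[0,0,0],-1],
    [[0.01,-0.01,0],[0,0,0],-1],
    [[0,0,-0.04],[0,0,0],-1],
    [[0,0,-0.04],[0,0,0],-1],
    [[0,0,0],[0,0,0],-1]
  ]
}}

```text
t: 5.1
eef_pos: [0.5297, -0.0765, 0.1357]
ee_rot: [3.141, 0.01, 3.141]
force: [0.1, 0.6, -0.1]
width: 0.0004
```

```bash
cat >> h.py <<'E'
C=np.array([.513,.0643])
def ang(fn,n='side'):
    t=arm.get_state()['t']; im,d=grab(n,fn)
    P=cloud(n,d); hsv=cv2.cvtColor(im,cv2.COLOR_RGB2HSV).astype(int); H,S,V=hsv[...,0],hsv[...,1],hsv[...,2];z=P[...,2]
    m=(np.hypot(P[...,0]-C[0],P[...,1]-C[1])<.12)&(abs(H-115)<15)&(S>120)&(z>.065)&(z<.085)
    q=P[m].mean(0) if m.any() else np.zeros(3); a=np.degrees(np.arctan2(q[1]-C[1],q[0]-C[0]))
    print(n,'t',round(float(t),3),'n',m.sum(),'r',np.hypot(*(q[:2]-C)).round(3),'bearing',round(a,1)); return t,a
E
python3 - <<'E'
from h import *
print(arm.get_state()['eef_pos'])
for i in range(4): ang(f's3_{i}')
E
```

```text
[ 0.52966183 -0.07651728  0.13568377]
side t 5.1 n 194 r 0.089 bearing 171.8
side t 5.15 n 195 r 0.089 bearing 171.2
side t 5.2 n 195 r 0.089 bearing 170.6
side t 5.25 n 197 r 0.089 bearing 170.1
```

The flick worked, but the following spoke caught the finger before it was out. The deck now drifts slowly clockwise at −0.2 rad/s and the patch has not gone by. I'll hover behind the −40° spoke, let it drift round, then flick again with a quicker retreat.

Call:
{"api": "step_arm", "payload": {
  "targets": [
    [[0.025,0.005,0.01],[0,0,0],-1],
    [[0.025,0.005,0.01],[0,0,0],-1],
    [[0,0,0.005],[0,0,0],-1],
    [[0,0,0],[0,0,0],-1],
    [[0,0,0],[0,0,0],-1],
    [[0,0,0],[0,0,0],-1],
    [[0,0,0],[0,0,0],-1],
    [[0,0,0],[0,0,0],-1]
  ]
}}

```text
t: 6.1
eef_pos: [0.477, -0.0664, 0.1046]
ee_rot: [3.142, 0.0, 3.14]
force: [0.0, -0.4, -0.1]
width: 0.0006
```

Call:
{"api": "step_arm", "payload": {
  "targets": [
    [[0,0,0],[0,0,0],-1],
    [[0,0,0],[0,0,0],-1],
    [[0,0,0],[0,0,0],-1],
    [[0,0,0],[0,0,0],-1],
    [[0,0,0],[0,0,0],-1],
    [[0,0,0],[0,0,0],-1],
    [[0,0,0],[0,0,0],-1],
    [[0,0,0],[0,0,0],-1]
  ]
}}

```text
t: 6.9
eef_pos: [0.4766, -0.0664, 0.1046]
ee_rot: [3.142, 0.0, 3.14]
force: [-0.7, -0.0, -0.8]
width: 0.0008
```

Run:
```python
from h import *
print(arm.get_state()['eef_pos'])
for i in range(2): ang(f's4_{i}')
```

```text
[ 0.47664304 -0.06635967  0.10456219]
side t 6.9 n 198 r 0.089 bearing 149.8
side t 6.95 n 201 r 0.088 bearing 149.0
```

Call:
{"api": "step_arm", "payload": {
  "targets": [
    [[0,0,0],[0,0,0],-1],
    [[0,0,0],[0,0,0],-1],
    [[0,0,0],[0,0,0],-1],
    [[0,0,0.03],[0,0,0],-1],
    [[0,0,0.026],[0,0,0],-1],
    [[0,0,0],[0,0,0],-1],
    [[0,0,0],[0,0,0],-1],
    [[0,0,0],[0,0,0],-1]
  ]
}}

```text
t: 7.8
eef_pos: [0.4776, -0.0662, 0.0498]
ee_rot: [3.141, 0.002, 3.141]
force: [0.1, 0.4, 0.3]
width: 0.0006
```

Call:
{"api": "step_arm", "payload": {
  "targets": [
    [[0,0,0],[0,0,0],-1],
    [[0,0,0],[0,0,0],-1],
    [[0,0,0],[0,0,0],-1],
    [[0,0,0],[0,0,0],-1],
    [[0,0,0],[0,0,0],-1],
    [[0,0,0],[0,0,0],-1],
    [[0,0,0],[0,0,0],-1],
    [[0,0,0],[0,0,0],-1]
  ]
}}

```text
t: 8.6
eef_pos: [0.4766, -0.0664, 0.0485]
ee_rot: [-3.142, -0.0, 3.14]
force: [0.6, 0.5, 0.6]
width: 0.0002
```

Run:
```python
from h import *
print(arm.get_state()['eef_pos'])
for i in range(2): ang(f's5_{i}')
```

```text
[ 0.47661684 -0.06637758  0.04851378]
side t 8.6 n 196 r 0.088 bearing 130.5
side t 8.65 n 197 r 0.088 bearing 129.9
```

Call:
{"api": "step_arm", "payload": {
  "targets": [
    [[0,0,0],[0,0,0],-1],
    [[-0.008,0,0],[0,0,0],-1],
    [[-0.016,0,0],[0,0,0],-1],
    [[-0.021,0,0],[0,0,0],-1],
    [[-0.014,-0.012,0],[0,0,0],-1],
    [[0,-0.045,0],[0,0,0],-1],
    [[0,-0.015,-0.03],[0,0,0],-1],
    [[0,0,-0.035],[0,0,0],-1]
  ]
}}

```text
t: 9.5
eef_pos: [0.5347, -0.1405, 0.1126]
ee_rot: [-3.141, -0.004, 3.138]
force: [1.7, 0.4, 0.0]
width: 0.0006
```

Run:
```python
from h import *
print(arm.get_state()['eef_pos'])
for i in range(4): ang(f's6_{i}')
```

```text
[ 0.53472354 -0.14052236  0.11264491]
side t 9.5 n 193 r 0.089 bearing -177.4
side t 9.55 n 187 r 0.089 bearing -171.7
side t 9.6 n 177 r 0.089 bearing -165.9
side t 9.65 n 177 r 0.089 bearing -159.5
```

It is free-running at about +2.07 rad/s and θ is about 2.39 rad at t = 9.65. I'll move to hover over the brake spot.

Call:
{"api": "step_arm", "payload": {
  "targets": [
    [[0.0075,0.039,0.005],[0,0,0],-1],
    [[0.0075,0.039,0.005],[0,0,0],-1],
    [[0.0075,0.039,0.005],[0,0,0],-1],
    [[0,0,0.008],[0,0,0],-1],
    [[0,0,0.004],[0,0,0],-1],
    [[0,0,0],[0,0,0],-1],
    [[0,0,0],[0,0,0],-1],
    [[0,0,0],[0,0,0],-1]
  ]
}}

```text
t: 10.5
eef_pos: [0.5134, -0.0222, 0.0866]
ee_rot: [-3.142, 0.0, 3.139]
force: [-0.0, -0.2, 0.3]
width: 0.0005
```

Call:
{"api": "step_arm", "payload": {
  "targets": [
    [[0,0,0],[0,0,0],-1],
    [[0,0,0],[0,0,0],-1],
    [[0,0,0],[0,0,0],-1],
    [[0,0,0],[0,0,0],-1],
    [[0,0,0],[0,0,0],-1],
    [[0,0,0],[0,0,0],-1],
    [[0,0,0],[0,0,0],-1],
    [[0,0,0],[0,0,0],-1]
  ]
}}

```text
t: 11.3
eef_pos: [0.5132, -0.0214, 0.0866]
ee_rot: [3.142, -0.0, 3.14]
force: [0.2, -0.1, -0.7]
width: 0.0003
```

Run:
```python
from h import *
print(arm.get_state()['eef_pos'],arm.get_state()['force'])
for i in range(2): ang(f's7_{i}')
```

```text
[ 0.51319318 -0.02137519  0.08656744] [ 0.18939144 -0.14329742 -0.67755745]
side t 11.3 n 169 r 0.088 bearing 29.9
side t 11.35 n 171 r 0.087 bearing 35.1
```

View pics/s7_0.png

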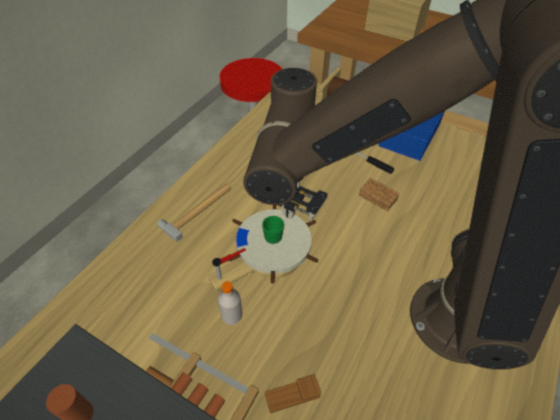

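The fingertip hovers over the far side of the deck, the patch at (243,238) is just about to pass the pointer, and the cup is centred at (273,230). I'll let the deck coast.

Call:
{"api": "step_arm", "payload": {
  "targets": [
    [[0,0,0],[0,0,0],-1],
    [[0,0,0],[0,0,0],-1],
    [[0,0,0],[0,0,0],-1],
    [[0,0,0],[0,0,0],-1],
    [[0,0,0],[0,0,0],-1],
    [[0,0,0],[0,0,0],-1],
    [[0,0,0],[0,0,0],-1],
    [[0,0,0],[0,0,0],-1]
  ]
}}

```text
t: 12.2
eef_pos: [0.5132, -0.0214, 0.0866]
ee_rot: [-3.142, 0.0, 3.14]
force: [0.3, 0.0, -0.2]
width: 0.0005
```

Call:
{"api": "step_arm", "payload": {
  "targets": [
    [[0,0,0],[0,0,0],-1],
    [[0,0,0],[0,0,0],-1],
    [[0,0,0],[0,0,0],-1],
    [[0,0,0],[0,0,0],-1],
    [[0,0,0],[0,0,0],-1],
    [[0,0,0],[0,0,0],-1],
    [[0,0,0],[0,0,0],-1],
    [[0,0,0],[0,0,0],-1]
  ]
}}

```text
t: 13.0
eef_pos: [0.5132, -0.0214, 0.0866]
ee_rot: [-3.142, -0.0, 3.14]
force: [-0.7, -0.1, 0.2]
width: 0.0005
```

Run:
```python
from h import *
ang('s8')
```

```text
side t 13.0 n 165 r 0.089 bearing -143.5
```

Call:
{"api": "step_arm", "payload": {
  "targets": [
    [[0,0,0],[0,0,0],-1],
    [[0,0,0],[0,0,0],-1],
    [[0,0,0],[0,0,0],-1],
    [[0,0,0],[0,0,0],-1],
    [[0,0,0],[0,0,0],-1],
    [[0,0,0],[0,0,0],-1],
    [[0,0,0],[0,0,0],-1],
    [[0,0,0],[0,0,0],-1]
  ]
}}

```text
t: 13.85
eef_pos: [0.5132, -0.0214, 0.0866]
ee_rot: [3.142, 0.0, 3.14]
force: [-0.3, 1.1, -0.2]
width: 0.0008
```

Call:
{"api": "step_arm", "payload": {
  "targets": [
    [[0,0,0],[0,0,0],-1],
    [[0,0,0],[0,0,0],-1],
    [[0,0,0],[0,0,0],-1],
    [[0,0,0],[0,0,0],-1],
    [[0,0,0],[0,0,0],-1],
    [[0,0,0],[0,0,0],-1],
    [[0,0,0],[0,0,0],-1],
    [[0,0,0],[0,0,0],-1]
  ]
}}

```text
t: 14.65
eef_pos: [0.5132, -0.0214, 0.0866]
ee_rot: [3.142, 0.0, 3.14]
force: [0.3, 0.2, -0.7]
width: -0.0001
```

Run:
```python
from h import *
ang('s9')
```

```text
side t 14.65 n 169 r 0.088 bearing 31.5
```

Call:
{"api": "step_arm", "payload": {
  "targets": [
    [[0,0,0],[0,0,0],-1],
    [[0,0,0],[0,0,0],-1],
    [[0,0,0],[0,0,0],-1],
    [[0,0,0],[0,0,0],-1],
    [[0,0,0],[0,0,0],-1],
    [[0,0,0],[0,0,0],-1],
    [[0,0,0],[0,0,0],-1],
    [[0,0,0],[0,0,0],-1]
  ]
}}

```text
t: 15.5
eef_pos: [0.5132, -0.0214, 0.0866]
ee_rot: [3.142, 0.0, 3.14]
force: [-0.0, -0.4, 0.2]
width: 0.0006
```

Call:
{"api": "step_arm", "payload": {
  "targets": [
    [[0,0,0],[0,0,0],-1],
    [[0,0,0],[0,0,0],-1],
    [[0,0,0],[0,0,0],-1],
    [[0,0,0],[0,0,0],-1],
    [[0,0,0],[0,0,0],-1],
    [[0,0,0],[0,0,0],-1],
    [[0,0,0],[0,0,0],-1],
    [[0,0,0],[0,0,0],-1]
  ]
}}

```text
t: 16.3
eef_pos: [0.5132, -0.0214, 0.0866]
ee_rot: [-3.142, -0.0, 3.14]
force: [0.9, 0.1, 0.0]
width: 0.0008
```

Run:
```python
from h import *
ang('s10')
```

```text
side t 16.3 n 177 r 0.089 bearing -162.0
```

Call:
{"api": "step_arm", "payload": {
  "targets": [
    [[0,0,0],[0,0,0],-1],
    [[0,0,0],[0,0,0],-1],
    [[0,0,0],[0,0,0],-1],
    [[0,0,0],[0,0,0],-1],
    [[0,0,0],[0,0,0],-1],
    [[0,0,0],[0,0,0],-1],
    [[0,0,0],[0,0,0],-1],
    [[0,0,0],[0,0,0],-1]
  ]
}}

```text
t: 17.15
eef_pos: [0.5132, -0.0214, 0.0866]
ee_rot: [3.142, -0.0, 3.14]
force: [-0.2, -0.3, 0.4]
width: 0.0006
```

Call:
{"api": "step_arm", "payload": {
  "targets": [
    [[0,0,0],[0,0,0],-1],
    [[0,0,0],[0,0,0],-1],
    [[0,0,0],[0,0,0],-1],
    [[0,0,0],[0,0,0],-1],
    [[0,0,0],[0,0,0],-1],
    [[0,0,0],[0,0,0],-1],
    [[0,0,0],[0,0,0],-1],
    [[0,0,0],[0,0,0],-1]
  ]
}}

```text
t: 17.95
eef_pos: [0.5132, -0.0214, 0.0866]
ee_rot: [3.142, 0.0, 3.14]
force: [-0.4, -0.0, 0.1]
width: 0.0002
```

Run:
```python
from h import *
ang('s11');ang('s11b')
```

```text
side t 17.95 n 163 r 0.088 bearing -1.3
side t 18.0 n 163 r 0.088 bearing 3.6
```

Run:
```python
import numpy as np
t=np.array([9.5,9.65,11.3,13.0,14.65,16.3,17.95]);b=np.array([182.6,200.5,389.9,576.5,751.5,918,1078.7])-63.8
p=np.polyfit(t,b,2);print(p,np.polyval(p,t)-b)
for tt in np.arange(21.5,24,.1): print(tt.round(2),np.polyval(p,tt).round(1),np.polyval(np.polyder(p),tt).round(1))
```

```text
[   -1.32392725   142.33193627 -1113.60214456] [ 0.26681568 -0.08637491 -0.40353528  0.26932168 -0.28385444  0.45418557
 -0.2165583 ]
21.5 1334.5 85.4
21.6 1343.1 85.1
21.7 1351.6 84.9
21.8 1360.1 84.6
21.9 1368.5 84.3
22.0 1376.9 84.1
22.1 1385.3 83.8
22.2 1393.7 83.5
22.3 1402.0 83.3
22.4 1410.3 83.0
22.5 1418.6 82.8
22.6 1426.9 82.5
22.7 1435.1 82.2
22.8 1443.3 82.0
22.9 1451.5 81.7
23.0 1459.7 81.4
23.1 1467.8 81.2
23.2 1475.9 80.9
23.3 1484.0 80.6
23.4 1492.0 80.4
23.5 1500.1 80.1
23.6 1508.1 79.8
23.7 1516.0 79.6
23.8 1524.0 79.3
23.9 1531.9 79.0
```

Call:
{"api": "step_arm", "payload": {
  "targets": [
    [[0,0,0.004],[0,0,0],-1],
    [[0,0,0.004],[0,0,0],-1],
    [[0,0,0],[0,0,0],-1],
    [[0,0,0],[0,0,0],-1],
    [[0,0,0],[0,0,0],-1],
    [[0,0,0],[0,0,0],-1],
    [[0,0,0],[0,0,0],-1],
    [[0,0,0],[0,0,0],-1]
  ]
}}

```text
t: 18.85
eef_pos: [0.5132, -0.0214, 0.0786]
ee_rot: [3.142, 0.0, 3.14]
force: [-0.4, -0.7, 0.4]
width: 0.0005
```

Call:
{"api": "step_arm", "payload": {
  "targets": [
    [[0,0,0],[0,0,0],-1],
    [[0,0,0],[0,0,0],-1],
    [[0,0,0],[0,0,0],-1],
    [[0,0,0],[0,0,0],-1],
    [[0,0,0],[0,0,0],-1],
    [[0,0,0],[0,0,0],-1],
    [[0,0,0],[0,0,0],-1],
    [[0,0,0],[0,0,0],-1]
  ]
}}

```text
t: 19.65
eef_pos: [0.5132, -0.0214, 0.0786]
ee_rot: [3.142, 0.0, 3.14]
force: [-0.3, 0.4, -0.3]
width: 0.0002
```

Call:
{"api": "step_arm", "payload": {
  "targets": [
    [[0,0,0],[0,0,0],-1],
    [[0,0,0],[0,0,0],-1],
    [[0,0,0],[0,0,0],-1],
    [[0,0,0],[0,0,0],-1],
    [[0,0,0],[0,0,0],-1],
    [[0,0,0],[0,0,0],-1],
    [[0,0,0],[0,0,0],-1],
    [[0,0,0],[0,0,0],-1]
  ]
}}

```text
t: 20.45
eef_pos: [0.5132, -0.0214, 0.0786]
ee_rot: [-3.142, -0.0, 3.14]
force: [0.4, -0.3, 0.4]
width: 0.0001
```

Run:
```python
from h import *
print(arm.get_state()['eef_pos'],arm.get_state()['force'])
ang('s12')
```

```text
[ 0.51318006 -0.02142584  0.07855772] [ 0.37763245 -0.30575825  0.36231252]
side t 20.45 n 160 r 0.088 bearing -130.4
```

Call:
{"api": "step_arm", "payload": {
  "targets": [
    [[0,0,0],[0,0,0],-1],
    [[0,0,0],[0,0,0],-1],
    [[0,0,0],[0,0,0],-1],
    [[0,0,0],[0,0,0],-1],
    [[0,0,0],[0,0,0],-1],
    [[0,0,0],[0,0,0],-1],
    [[0,0,0],[0,0,0],-1],
    [[0,0,0],[0,0,0],-1]
  ]
}}

```text
t: 21.3
eef_pos: [0.5132, -0.0214, 0.0786]
ee_rot: [3.142, 0.0, 3.14]
force: [0.2, 0.6, -1.0]
width: 0.0005
```

Call:
{"api": "step_arm", "payload": {
  "targets": [
    [[0,0,0],[0,0,0],-1],
    [[0,0,0],[0,0,0],-1],
    [[0,0,0],[0,0,0],-1],
    [[0,0,0],[0,0,0],-1],
    [[0,0,0],[0,0,0],-1],
    [[0,0,0],[0,0,0],-1],
    [[0,0,0],[0,0,0],-1],
    [[0,0,0],[0,0,0],-1]
  ]
}}

```text
t: 22.1
eef_pos: [0.5132, -0.0214, 0.0786]
ee_rot: [3.142, 0.0, 3.14]
force: [-0.3, -0.4, 0.0]
width: 0.0004
```

Run:
```python
from h import *
ang('s13')
```

```text
side t 22.1 n 163 r 0.088 bearing 14.5
```

Call:
{"api": "step_arm", "payload": {
  "targets": [
    [[0,0,0],[0,0,0],-1],
    [[0,0,0],[0,0,0],-1],
    [[0,0,0],[0,0,0],-1],
    [[0,0,0],[0,0,0],-1],
    [[0,0,0.006],[0,0,0],-1],
    [[0,0,0],[0,0,0],-1],
    [[0,0,0],[0,0,0],-1],
    [[0,0,0],[0,0,0],-1]
  ]
}}

```text
t: 22.95
eef_pos: [0.5166, -0.0211, 0.0752]
ee_rot: [3.141, 0.007, -3.141]
force: [0.8, -2.4, 18.9]
width: 0.0007
```

Run:
```python
from h import *
for i in range(2):
    s=arm.get_state();print(s['eef_pos'],s['force'],s['qd'].round(4)); ang(f's14_{i}')
im=cv2.imread('pics/s14_1.png');cv2.imwrite('pics/s14c.png',cv2.resize(im[160:300,190:360],None,fx=4,fy=4,interpolation=2))
```

```text
[ 0.51662427 -0.02112718  0.07518573] [ 0.80402934 -2.4092989  18.88001483] [-0.0027  0.0003  0.0012 -0.0006  0.0005  0.    ]
side t 22.95 n 158 r 0.087 bearing 61.2
[ 0.51660859 -0.02113408  0.07518941] [ 0.38090159 -1.58841983 17.79193655] [-0.0008  0.0005 -0.0028 -0.0004  0.0014 -0.0009]
side t 23.0 n 157 r 0.087 bearing 61.1
```

View pics/s14c.png

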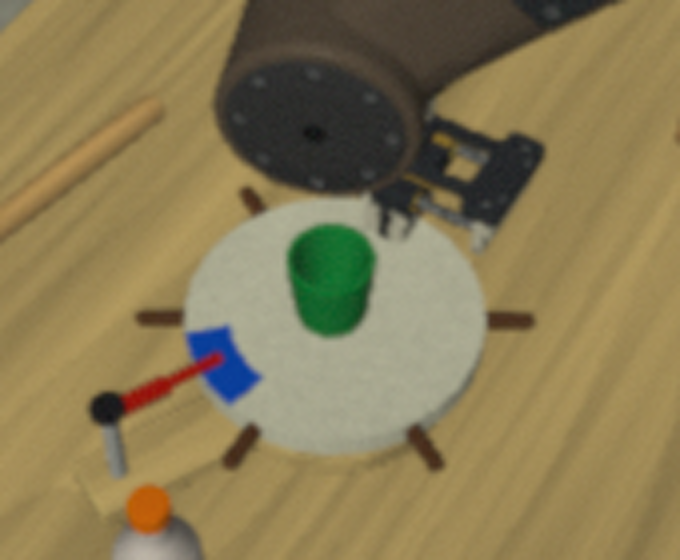

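The deck is stopped. The pointer tip at (218,357) is over the middle of the blue patch, the cup is centred, and the fingertip presses with about 18 N.

```bash
python3 -c "
from station import ticket
print(ticket.job_done())"
```

```text
the job is handed in; nothing more can be done
None
```

The deck is parked with the pointer over the blue patch, and I handed the job in at about t = 23 s, with the fingertip still pressing on top. No verdict was reported.

**Spin:** The flick left the deck running free anticlockwise at about 2.07 rad/s. It coasted untouched past three full passes, and I braked it on the fourth with one press on top of the deck.

**Last checks:**
- **Patch:** its bearing was 61.1° against about 63.8° for the pointer, roughly 4 mm off. It moved 0.1° or less over 0.05 s.
- **Press:** the fingertip was pushing with about 18 N.
- **Cup:** it looked upright and centred in the last picture. I did not measure it there.
- **Bystanders:** those in view looked unmoved in the pictures, but I did not re-measure them.

**What went less well:**
- **Clockwise drift:** after a test press on the deck before the flick, it turned about 15° clockwise over up to 0.8 s when I lifted off.
- **First flick:** the following spoke caught the finger, leaving the deck drifting clockwise at about 0.2 rad/s until the second flick. I never saw it anywhere near the 1 rad/s clockwise limit, but I did not measure the speed at the moment of the bounce.

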